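Make up a counterweight on the sprung lab scale

ROBOT

A 6-joint arm with a two-finger parallel gripper is mounted at the origin on the work surface. World frame = base frame: x ahead of the robot, y to its left, z up, the work surface at z = 0. Lengths are in mm, angles in rad, forces in N, time in s.
With the tool pointing down it reaches from about 300 to 750 mm from the base axis. Payload 8.5 kg.
Tool frame: the origin (TCP) lies at the very end of the fingers, on their centre line; the grasp point (between the pads) lies 19 mm behind it; z points along the fingers, y is the direction in which the jaws open and shut (so a half turn about z gives the same grasp; the last joint's range is limited). The gripper opens to 88 mm and grips with 3 to 60 N. Pads are 18 mm wide; open, the fingers measure 123 mm over their backs; the gripper's body (75 mm by 187 mm) begins 45 mm behind the grasp point.
Start: joints at [0.981, 0.381, 1.297, -0, 1.464, -0.215], TCP at [201.338, 511.804, 238.748] pointing down, gripper open.
Joint ranges: [-3.11, 3.11], [-0.89, 2.33], [0.22, 2.48], [-1.42, 4.56], [0.17, 2.85], [-2.88, 2.88]. Speed limits (rad/s): [2.39, 2.39, 3.14, 3.14, 3.14, 3.14].

INTERFACE

Orientations are given as a unit quaternion [w, x, y, z].
In Python, from station import manip gives the robot as it stands.
- The arm moves only by the tool servo_tool, never from a script. Its argument "steps" is a list that holds one entry, the list of rows, each a list of 5 numbers: the shift along the tool's x, y, z in units of 40 mm (1.0 is 40 mm), then the turn about the tool's z in units of 6 degrees (1.0 is 6 degrees), then the gripper command: -1 is fully open, 1 is shut, values between are in proportion. In form: [[[dx, dy, dz, twist, jaw], ...]]. A call has exactly 10 rows; each row shifts and turns the pose as measured when the row begins, along the tool's axes as they then stand; what a row does not reach is not made up. A row lasts 1/10 s, in which the tool goes at most 50 mm and 8.59 degrees, less where a joint would pass 70% of its speed; a pose out of reach is approached as far as the arm can. A call is refused whole if a number of a shift passes 1 or a number of a turn 1, either way. A call with a gripper value outside its range is refused whole. The fingers move at their own pace and stop on an object; "squeeze" is the grip in N (left out, the last holds). Time passes only in rows, so rows that do not move let the fingers close, or fill a call up. It gives the time, the measured TCP pose, the force and the opening at its end, in the units of the state.
- manip.state(): the state, without advancing time (a new reading comes with each control period).
- manip.read_camera(name): name is "side" or "top"; returns the picture (384x512x3 uint8, red, green, blue); there is no depth.
- manip.calibration(name): a dict with "intrinsics" (3x3 intrinsics, pixels), "cam_to_world" (4x4, takes a point from camera to world coordinates). Camera axes: x right, y up, looking along -z (the intrinsics and any distortion apply to the point x, -y, -z); pixel columns grow to the right and rows downward; lengths in mm; the calibration is good to about 2 mm. A picture is of the moment at which its call begins. calibration takes no time and is no camera call.
- manip.finish_job(): hands the job in, once; it reports no verdict.
The state is a dict: "time_s": time; "qpos": joint angles; "qd": joint speeds; "effort": joint torques, N m; "tool_pos": TCP position; "ee_rot": TCP orientation; "wrist_force": force on the tool from outside, world axes, zero at the start; "torque": the same for the moment, N m; "width": finger opening in mm.
Only numpy, scipy, OpenCV 4.12 (cv2) and the standard library are available. Lean on these libraries where they do the work, as an engineer would, in place of code of your own. Each camera call takes 0.05 s, during which the arm holds its last target. There are 200 camera calls.

TASK

Lift the steel canister off the scale's pan by its handle, keeping it upright, and set it down gently, wholly on the round cork mat. Then stand steel weights from the wooden board side by side on the empty pan until the needle comes to rest between the two tabs of the clip on the mast. Leave the clip as it is set and the other things where they are; weights you do not need stand on the board.

Things in the scene. Friction and masses are not known exactly. Their poses are not given: they have to be found in the camera images.
- scale: Fixed mechanical top-pan scale: grey housing 150 x 150 x 70 mm, above it a round aluminium pan on a sprung stem, and at its side, centred 131 mm from the pan's axis along this frame's +y, a white mast (20 x 12 mm, 165 mm high) with black tick marks every 10 mm. Origin on the bench under the pan's axis; z up.
- pan_mid (a point): Centre of the pan's upper (inner) floor. The floor is flat to 74 mm radius, with a lip 7 mm above it, 83 mm outer radius. Empty, the floor is 150 mm above the bench; axes as scale.
- pan (a joint): How far the pan has sunk, in m: 0 empty (upper stop), 0.06 at its lower stop, where the canister holds it at the start. It sinks 10 mm per 100 g of load (98 N/m), straight down without tilting, and settles in under a second.
- needle (a point): Near the tip of the black needle, a thin bar (3 mm high) that sticks out from the pan's rim towards the mast; it rides with the pan, at the height of the pan's floor, 112 mm from the pan's axis.
- window (a point): Middle of the gap in the clip: a dark steel clip on the mast with two short tabs, one above the other, 15 mm clear between them, that the needle passes between. Its height is different each time. Right height: needle and window at the same z, within 6 mm. The clip can slide on the mast if pushed (about 4 N); it must not be moved.
- canister: Lidded steel canister, 0.74 to 0.9 kg, 84 mm diameter (lid 88 mm), 93 mm high to the lid's top, with an arched handle: its black grip bar is 14 x 14 mm in section and 50 mm long along this body's x axis, centre 138 mm above the origin, 38 mm clear above the lid; posts of the arch at x = -34 and +34 mm. Origin at the centre of its underside, z up. It starts on the pan.
- mat: Fixed round cork mat, 170 mm diameter, 6 mm thick, on one side of the scale. Origin at the centre of its underside.
- board: Fixed wooden board, 140 mm (x) by 170 mm (y) by 10 mm thick, on the other side of the scale. Origin at the centre of its underside. Weights and a rubber bung stand on it in two rows along its y axis: rows 74 mm apart in x, places 52 mm apart in y.
- large_1: Large steel weight with a knob on top, about 200 g (unmarked: each weight can be up to 10 % off, so read the needle). Plain cylinder body 34 mm diameter and 30 mm high, then a thin neck and a 16 mm knob, 45 mm high in all. It stands upright; origin at the centre of its underside, z up. It starts standing somewhere on the board.
- large_2: Large steel weight with a knob on top, about 200 g (unmarked: each weight can be up to 10 % off, so read the needle). Plain cylinder body 34 mm diameter and 30 mm high, then a thin neck and a 16 mm knob, 45 mm high in all. It stands upright; origin at the centre of its underside, z up. It starts standing somewhere on the board.
- small_1: Small steel weight with a knob on top, about 100 g (up to 10 % off). Plain cylinder body 27 mm diameter and 24 mm high, then a thin neck and a 16 mm knob, 39 mm high in all. It stands upright; origin at the centre of its underside, z up. It starts standing somewhere on the board.
- small_2: Small steel weight with a knob on top, about 100 g (up to 10 % off). Plain cylinder body 27 mm diameter and 24 mm high, then a thin neck and a 16 mm knob, 39 mm high in all. It stands upright; origin at the centre of its underside, z up. It starts standing somewhere on the board.
- bung: Black tapered rubber bung, 24 to 32 mm diameter, 30 mm high, standing among the weights: not a weight, leave it. Origin under its centre.
- tip_rack: Green and white pipette-tip rack, 85 x 122 x 62 mm: leave it.
- bottle: Amber reagent bottle, 70 mm diameter, 130 mm high: leave it.
- beaker: Glass beaker, 66 mm diameter, 80 mm high: leave it.
- dishes: Stack of three culture dishes, 90 mm diameter, 42 mm high: leave it.
- slide_box: Cardboard slide box, 52 x 87 x 36 mm: leave it.
- calliper: Steel calliper lying flat, 150 mm long: leave it.
Mind the look-alikes: they are no part of the job. Leave any green, pink or red look-alike of the large_1 alone.

How it is judged:
By the outcome, as a careful person would: the job done as asked, in the order asked, and still so for the second after the job is handed in, with the robot touching nothing.
It also fails if it takes over 72 s, if anything falls off the work surface, if the arm or the gripper's body presses on something with over 40 N, if the wrist force passes 120 N, or if a joint passes its speed limit or range.

## Working session

There is one attempt and no reset: what is moved stays moved. The work goes in short steps, Python scripts to look and compute and a tool call to move; the robot and the scene stay as the last step left them, time stands still between calls to the robot, and variables do not carry over. Pictures are saved under pics/ and viewed, about 8 in all and at most 12, crops included, and the job is handed in when it is done.

Besides the shell and the picture viewer there is one more tool, called as name(argument=value, ...) on one line, values as JSON. servo_tool: Moves the arm, as the interface text tells. Its arguments: {"type":"object","properties":{"steps":{"type":"array","items":{"type":"array","items":{"type":"array","items":{"type":"number"}}}},"squeeze":{"type":"number"}},"required":["steps"]}

```bash
mkdir -p pics; cat > h.py <<'E'
import numpy as np, cv2
from station import manip
def cap(n,f=None):
    im=manip.read_camera(n)[:,:,::-1].copy()
    if f: cv2.imwrite('pics/'+f,im)
    return im
def cal(n):
    c=manip.calibration(n); return np.array(c['intrinsics']),np.array(c['cam_to_world']),c
def ray(n,u,v):
    K,T,_=cal(n); d=np.linalg.inv(K)@[u,v,1]; d=T[:3,:3]@(d*[1,-1,-1]); return T[:3,3],d
def onz(n,u,v,z):
    o,d=ray(n,u,v); return o+d*(z-o[2])/d[2]
def proj(n,p):
    K,T,_=cal(n); q=T[:3,:3].T@(np.array(p)-T[:3,3]); q=K@(q*[1,-1,-1]); return q[:2]/q[2]
E
python3 - <<'E'
from h import *
a=cap('top');b=cap('side')
cv2.imwrite('pics/top0.png',cv2.resize(a,(800,600),interpolation=cv2.INTER_CUBIC));cv2.imwrite('pics/raw_top.png',a)
cv2.imwrite('pics/side0.png',cv2.resize(b,(800,600),interpolation=cv2.INTER_CUBIC));cv2.imwrite('pics/raw_side.png',b)
for n in('top','side'):
    K,T,c=cal(n);print(c.keys(),K.round(1).tolist(),T.round(2).tolist())
s=manip.state();print(s['ee_rot'],s['tool_pos'],s['wrist_force'],s['width'],s['time_s'])
E
```

```text
dict_keys(['intrinsics', 'cam_to_world']) [[489.3, 0.0, 254.2], [0.0, 489.3, 190.5], [0.0, 0.0, 1.0]] [[-0.03, 0.99, -0.1, 390.86], [-1.0, -0.03, 0.01, 74.58], [0.01, 0.1, 1.0, 1811.99], [0.0, 0.0, 0.0, 1.0]]
dict_keys(['intrinsics', 'cam_to_world']) [[498.9, 0.0, 247.2], [0.0, 498.9, 185.1], [0.0, 0.0, 1.0]] [[-0.98, 0.13, -0.16, 305.46], [-0.21, -0.64, 0.74, 1193.67], [-0.01, 0.76, 0.65, 1097.09], [0.0, 0.0, 0.0, 1.0]]
[-2.45037347e-04  1.86310272e-01  9.82490749e-01 -5.91309069e-04] [201.22288278 511.61211243 238.21435054] [-0.04685338 -0.71318641 -0.46914936] 88.3129945377687 0.1
```

View pics/top0.png

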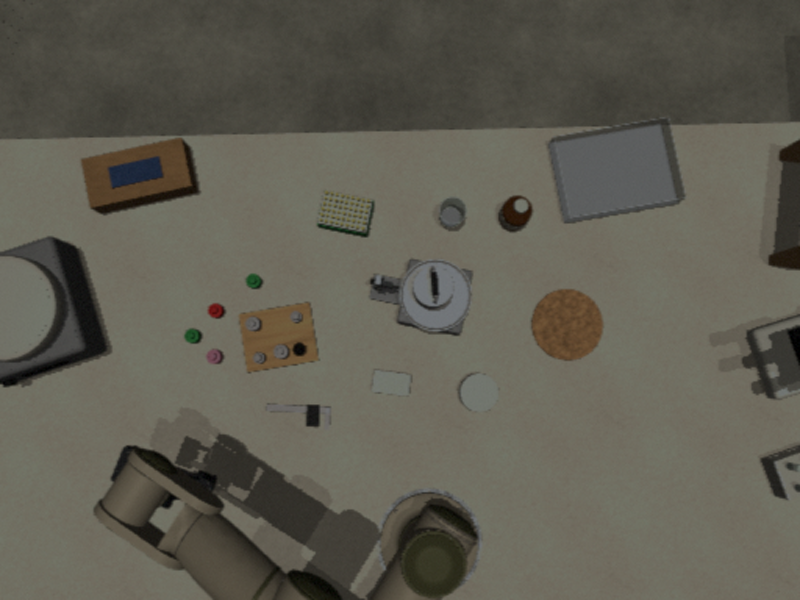

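View pics/side0.png

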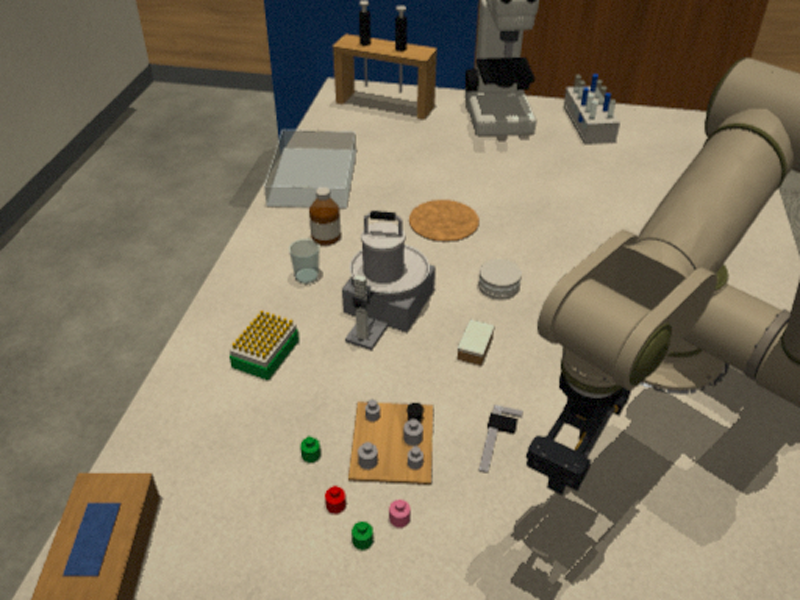

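Top view: canister on the pan at about (434,288), mat at (567,324), board at (279,338), coloured look-alikes to the board's left. I'll crop both views closer.

```bash
python3 - <<'E'
from h import *
a=cv2.imread('pics/raw_top.png');b=cv2.imread('pics/raw_side.png')
R=lambda i,x,y,w,h,W,H:cv2.resize(i[y:y+h,x:x+w],(W,H),interpolation=cv2.INTER_CUBIC)
g=lambda i:np.clip(i*1.4,0,255).astype('u1')
# panels 400x300 each, scale 5 top (80x60), side
t1=R(a,145,185,80,60,400,300);t2=R(a,230,155,80,60,400,300)
s1=R(b,215,250,80,60,400,300);s2=R(b,210,130,80,100,400,500)[:300*5//3-0]
out=np.zeros((600,800,3),'u1');out[:300,:400]=t1;out[:300,400:]=t2;out[300:,:400]=s1
out[300:,400:]=R(b,213,165,40,30,400,300)
cv2.imwrite('pics/crop1.png',g(out))
hsv=cv2.cvtColor(a,cv2.COLOR_BGR2HSV)
m=cv2.inRange(hsv,(5,90,50),(20,255,255))
for c in cv2.findContours(m,0,2)[0]:
    if cv2.contourArea(c)>300: 
        r=cv2.minAreaRect(c);z=6 if r[0][0]>300 else 10
        p=onz('top',*r[0],z);q=[onz('top',*k,z)[:2].round(0).tolist() for k in cv2.boxPoints(r)]
        print(r,p.round(1),q)
E
```

```text
((177.74325561523438, 215.54055786132812), (37.79492950439453, 45.80101013183594), 81.02737426757812) [480.2 340.8  10. ] [[538.0, 434.0], [560.0, 267.0], [422.0, 248.0], [401.0, 414.0]]
((362.5, 207.49998474121094), (45.25482940673828, 43.84062194824219), 45.0) [ 492.5 -341.9    6. ] [[497.0, -225.0], [610.0, -346.0], [488.0, -459.0], [377.0, -338.0]]
((86.85787963867188, 110.08126831054688), (31.70187759399414, 66.45088958740234), 77.59258270263672) [884.5 676.9  10. ] [[920.0, 811.0], [969.0, 568.0], [849.0, 543.0], [801.0, 784.0]]
```

View pics/crop1.png

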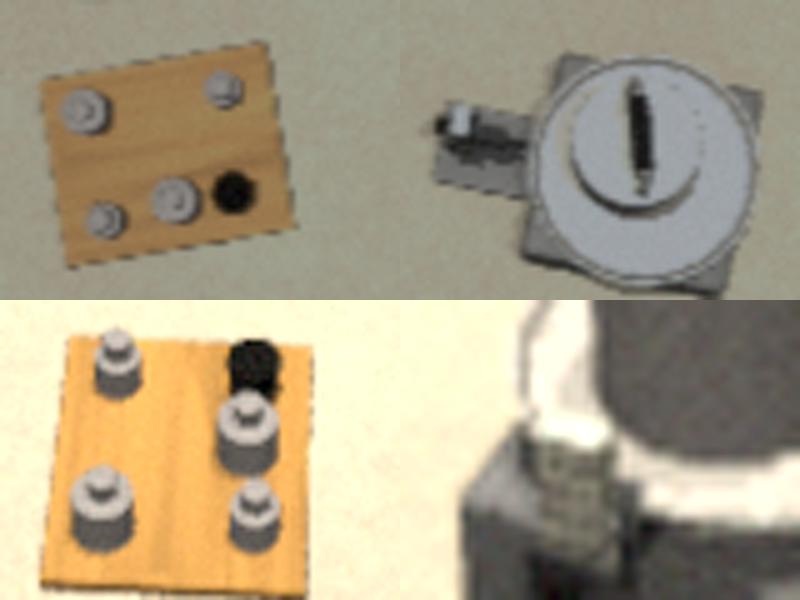

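```bash
python3 - <<'E'
from h import *
b=cv2.imread('pics/raw_side.png')
cv2.imwrite('pics/crop2.png',np.clip(cv2.resize(b[165:225,210:290],(800,600),interpolation=cv2.INTER_CUBIC)*1.6,0,255).astype('u1'))
t=lambda x,y:(145+x/5,185+y/5)
for n,p,z in[('LA',(85,110),48),('SA',(224,88),42),('SB',(104,218),42),('LB',(176,200),48),('bung',(233,192),40)]:
    P=onz('top',*t(p[0]-2.5,p[1]-2.5),z);print(n,P.round(1),'side px',proj('side',P).round(1))
u=lambda x,y:(230+(x-400)/5-.5,155+y/5-.5)
for n,p,z in[('bar',(640,132),235),('barend1',(637,85),235),('barend2',(643,178),235),('pan',(642,170),97),('masttop',(461,120),165),('bar_side',None,0)]:
    if p: P=onz('top',*u(*p),z);print(n,P.round(1),'side px',proj('side',P).round(1))
print('bar from side',onz('side',383/1.5625,214/1.5625,235).round(1))
E
```

```text
LA [512.4 393.3  48. ] side px [234.9 285.5]
SA [526.2 293.7  42. ] side px [238.2 258. ]
SB [434.5 381.3  42. ] side px [264.9 288.1]
LB [445.9 328.5  48. ] side px [264.3 270.6]
bung [450.9 288.5  40. ] side px [265.1 261.2]
bar [573.1 -17.  235. ] side px [244.5 136.1]
barend1 [603.9 -16.  235. ] side px [234.5 135.2]
barend2 [543.1 -18.  235. ] side px [254.3 137.1]
pan [562.1 -25.6  97. ] side px [248.8 170.6]
masttop [592.4 100.  165. ] side px [229.9 177.5]
bar from side [570.4 -13.2 235. ]
```

View pics/crop2.png

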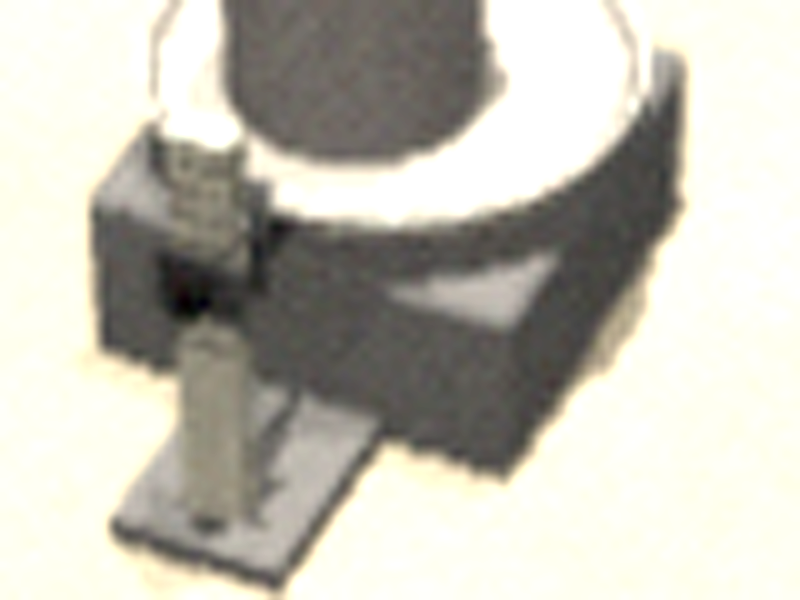

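```bash
python3 - <<'E'
from h import *
d=np.array([30.3,125.6]);d/=np.linalg.norm(d);c=np.array([562.1,-25.6])
print(d)
for r,zs in[(137,(80,90,100,110,120,130,140,150,165)),(112,(90,100,110,120,130,140))]:
    for z in zs: 
        p=proj('side',[*(c+d*r),z]);print(r,z,((p-[210,165])*10+5).round(0))
# base frame of tool
s=manip.state();w,x,y,z=s['ee_rot']
from scipy.spatial.transform import Rotation as Ro
print(Ro.from_quat([x,y,z,w]).as_matrix().round(3))
E
```

```text
[0.23451443 0.97211264]
137 80 [200. 361.]
137 90 [199. 336.]
137 100 [198. 311.]
137 110 [197. 286.]
137 120 [196. 261.]
137 130 [196. 236.]
137 140 [195. 210.]
137 150 [194. 184.]
137 165 [192. 145.]
112 90 [236. 287.]
112 100 [236. 262.]
112 110 [235. 237.]
112 120 [234. 212.]
112 130 [233. 187.]
112 140 [233. 161.]
[[-0.931  0.366 -0.001]
 [ 0.366  0.931 -0.001]
 [ 0.    -0.001 -1.   ]]
```

servo_tool(steps=[[[0,0,-0.3,-1,-1],[0,0,-0.3,-1,-1],[0,0,-0.3,-1,-1],[0,0,-0.1,-0.9,-1],[-0.6,-0.9,0,0,-1],[-0.6,-0.9,0,0,-1],[-0.6,-0.9,0,0,-1],[-0.6,-0.9,0,0,-1],[-0.6,-0.9,0,0,-1],[-0.6,-0.9,0,0,-1]]], squeeze=25)

```text
time_s: 1.1
tool_pos: [357.5, 298.6, 276.3]
ee_rot: [-0.003, -0.03, 1.0, -0.003]
wrist_force: [2.4, 0.1, 0.4]
width: 88.0
```

```bash
cat > d.py <<'E'
import sys,numpy as np
from station import manip
from scipy.spatial.transform import Rotation as Ro
s=manip.state();w,x,y,z=s['ee_rot'];R=Ro.from_quat([x,y,z,w]).as_matrix()
print('t %.2f'%s['time_s'],'pos',np.round(s['tool_pos'],1),'yaw_x %.1f'%np.degrees(np.arctan2(R[1,0],R[0,0])),'F',np.round(s['wrist_force'],1),'w %.1f'%s['width'])
a=[float(v) for v in sys.argv[1:]]
if a: 
    if len(a)>3:   # turn wanted (units) and shift in the axes after it
        dy=(a[3]-np.degrees(np.arctan2(R[1,0],R[0,0]))+180)%360-180
        print('turn units %.2f'%(-dy/6)); R=Ro.from_euler('z',dy,degrees=True).as_matrix()@R
    print('shift units',np.round(R.T@(np.array(a[:3])-s['tool_pos'])/40,2))
E
python3 d.py 572 -16 275 181.9
```

```text
t 1.10 pos [357.5 298.6 276.3] yaw_x -176.5 F [2.4 0.1 0.4] w 88.0
turn units 0.26
shift units [-5.1  -8.04  0.05]
```

servo_tool(steps=[[[-0.6,-0.9,0,0.26,-1],[-0.6,-0.9,0,0,-1],[-0.6,-0.9,0,0,-1],[-0.6,-0.9,0,0,-1],[-0.6,-0.9,0,0,-1],[-0.6,-0.9,0,0,-1],[-0.6,-0.9,0,0,-1],[-0.5,-0.8,0,0,-1],[-0.3,-0.5,0,0,-1],[0,0,0,0,-1]]])

```text
time_s: 2.1
tool_pos: [575.5, -16.9, 272.8]
ee_rot: [-0.006, -0.013, 1.0, -0.003]
wrist_force: [-0.7, 0.6, -0.6]
width: 88.1
```

```bash
python3 d.py 572 -16 209 181.9; python3 -c "
from h import *
a=cap('top');b=cap('side')
R=lambda i,x,y,w,h,W,H:cv2.resize(i[y:y+h,x:x+w],(W,H),interpolation=cv2.INTER_CUBIC)
cv2.imwrite('pics/c3.png',np.hstack([R(a,238,140,80,120,400,600),R(b,205,100,80,120,400,600)]))"
```

```text
t 2.10 pos [575.5 -16.9 272.8] yaw_x -178.5 F [-0.7  0.6 -0.6] w 88.1
turn units -0.07
shift units [0.07 0.04 1.6 ]
```

View pics/c3.png

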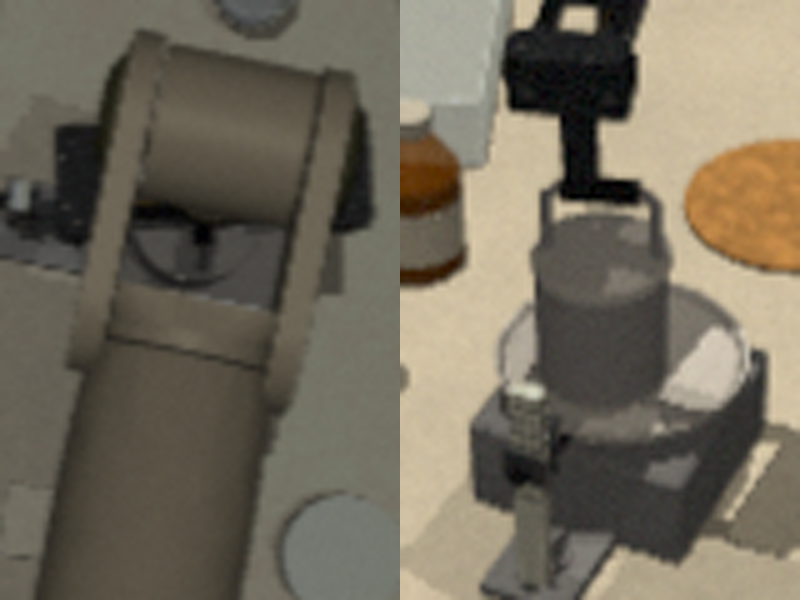

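The side view shows the near finger at (580,150), in line with the bar and between its posts. I'll descend and grip.

servo_tool(steps=[[[0.05,0.02,0.3,-0.07,-1],[0,0,0.4,0,-1],[0,0,0.4,0,-1],[0,0,0.3,0,-1],[0,0,0.2,0,-1],[0,0,0,0,-0.2],[0,0,0,0,0.4],[0,0,0,0,1],[0,0,0,0,1],[0,0,0,0,1]]], squeeze=40)

```text
time_s: 3.2
tool_pos: [567.6, -4.4, 211.5]
ee_rot: [-0.004, -0.023, 1.0, -0.002]
wrist_force: [-0.4, -0.1, 0.3]
width: 49.9
```

```bash
python3 d.py
```

```text
t 3.20 pos [567.6  -4.4 211.5] yaw_x -177.4 F [-0.4 -0.1  0.3] w 49.9
```

servo_tool(steps=[[[-0.1,-0.25,0,0,0.1],[0,0,0.05,0,0.3],[0,0,0,0,0.6],[0,0,0,0,1],[0,0,0,0,1],[0,0,0,0,1],[0,0,0,0,1],[0,0,0,0,1],[0,0,0,0,1],[0,0,0,0,1]]])

```text
time_s: 4.2
tool_pos: [572.5, -16.4, 209.6]
ee_rot: [-0.004, -0.022, 1.0, -0.003]
wrist_force: [-0.0, -1.7, -0.4]
width: 13.5
```

```bash
python3 d.py
```

```text
t 4.20 pos [572.5 -16.4 209.6] yaw_x -177.4 F [-0.  -1.7 -0.4] w 13.5
```

servo_tool(steps=[[[0,0,-0.1,0,1],[0,0,-0.2,0,1],[0,0,-0.25,0,1],[0,0,-0.25,0,1],[0,0,-0.25,0,1],[0,0,-0.3,0,1],[0,0,-0.3,0,1],[0,0,-0.3,0,1],[0,0,-0.3,0,1],[0,0,-0.2,0,1]]])

```text
time_s: 5.2
tool_pos: [571.2, -13.8, 311.2]
ee_rot: [-0.01, -0.023, 1.0, -0.001]
wrist_force: [-0.1, 1.0, -8.6]
width: 13.8
```

```bash
python3 d.py 492.5 -342 305
```

```text
t 5.20 pos [571.2 -13.8 311.2] yaw_x -177.3 F [-0.1  1.  -8.6] w 13.8
shift units [ 2.34 -8.11  0.21]
```

servo_tool(steps=[[[0.1,-0.3,0,0,1],[0.15,-0.5,0,0,1],[0.2,-0.7,0,0,1],[0.23,-0.8,0,0,1],[0.23,-0.8,0,0,1],[0.23,-0.8,0,0,1],[0.23,-0.8,0,0,1],[0.23,-0.8,0,0,1],[0.2,-0.7,0,0,1],[0.15,-0.5,0,0,1]]])

```text
time_s: 6.2
tool_pos: [498.0, -297.6, 307.3]
ee_rot: [-0.015, -0.025, 1.0, 0.003]
wrist_force: [0.1, 0.2, -8.0]
width: 13.0
```

```bash
python3 d.py 492.5 -342 145
```

```text
t 6.20 pos [ 498.  -297.6  307.3] yaw_x -177.1 F [ 0.1  0.2 -8. ] w 13.0
shift units [ 0.07 -1.13  4.06]
```

servo_tool(steps=[[[0.07,-0.4,0.1,0,1],[0,-0.4,0.3,0,1],[0,-0.3,0.5,0,1],[0,0,0.6,0,1],[0,0,0.6,0,1],[0,0,0.6,0,1],[0,0,0.5,0,1],[0,0,0.4,0,1],[0,0,0.3,0,1],[0,0,0.1,0,1]]])

```text
time_s: 7.2
tool_pos: [488.4, -346.2, 129.2]
ee_rot: [-0.02, -0.024, 0.999, 0.008]
wrist_force: [-0.5, 0.8, -7.8]
width: 13.2
```

```bash
python3 d.py 492.5 -342 126;  python3 -c "
from h import *
a=cap('top');b=cap('side')
R=lambda i,x,y,w,h,W,H:cv2.resize(i[y:y+h,x:x+w],(W,H),interpolation=cv2.INTER_CUBIC)
cv2.imwrite('pics/c4.png',np.hstack([R(a,310,140,80,120,400,600),R(b,215,80,80,120,400,600)]))
cv2.imwrite('pics/c4s.png',b)"
```

```text
t 7.20 pos [ 488.4 -346.2  129.2] yaw_x -177.2 F [-0.5  0.8 -7.8] w 13.2
shift units [-0.11  0.1   0.08]
```

View pics/c4.png

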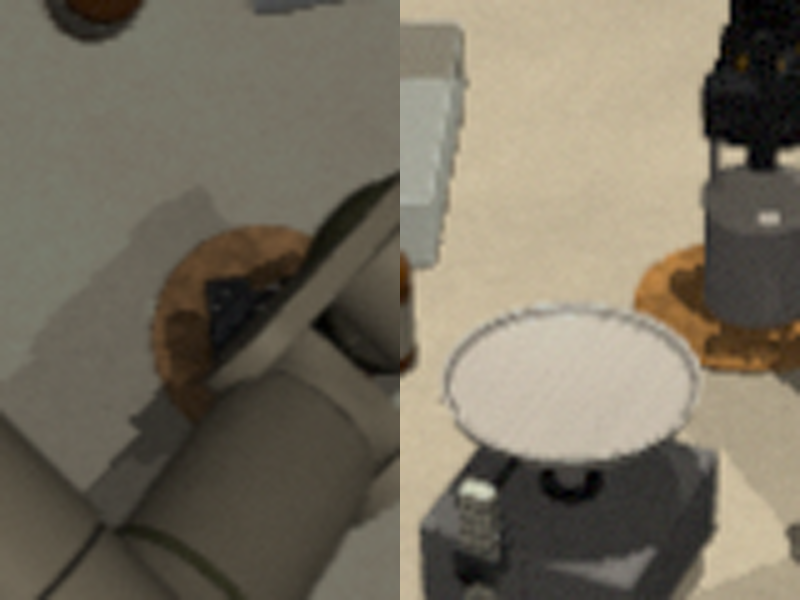

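Canister hangs upright over the mat, inside its rim. Lowering gently the last few mm.

servo_tool(steps=[[[-0.05,0.05,0.04,0,1],[0,0,0.04,0,1],[0,0,0.04,0,1],[0,0,0.04,0,1],[0,0,0.02,0,1],[0,0,0,0,1],[0,0,0,0,0.65],[0,0,0,0,0.5],[0,0,0,0,0.4],[0,0,0,0,0.3]]])

```text
time_s: 8.3
tool_pos: [492.9, -346.3, 128.9]
ee_rot: [-0.015, -0.025, 1.0, 0.002]
wrist_force: [0.0, 0.4, 0.3]
width: 30.3
```

```bash
python3 d.py 492.5 -342 126
```

```text
t 8.30 pos [ 492.9 -346.3  128.9] yaw_x -177.2 F [0.  0.4 0.3] w 30.3
shift units [0.   0.11 0.07]
```

servo_tool(steps=[[[0,0,0,0,0],[0,0,0,0,-0.4],[0,0,0,0,-0.7],[0,0,-0.3,0,-0.7],[0,0,-0.6,0,-0.7],[0,0,-1,0,-0.7],[0,0,-1,0,-0.7],[0,0.3,-1,0,-0.7],[0,0.8,-0.7,0,-0.7],[0,1,-0.3,0,-0.7]]])

```text
time_s: 9.3
tool_pos: [493.7, -264.1, 335.7]
ee_rot: [-0.015, -0.022, 1.0, 0.003]
wrist_force: [0.5, 0.1, -0.2]
width: 75.2
```

```bash
python3 d.py 512 393 200 97.2; python3 -c "
from h import *
print(np.round(manip.state()['qpos'],2))
a=cap('top');b=cap('side')
R=lambda i,x,y,w,h,W,H:cv2.resize(i[y:y+h,x:x+w],(W,H),interpolation=cv2.INTER_CUBIC)
cv2.imwrite('pics/c5.png',np.hstack([R(b,240,110,80,120,400,600),R(b,214,160,40,60,400,600)]))
cv2.imwrite('pics/c5s.png',b)"
```

```text
t 9.30 pos [ 493.7 -264.1  335.7] yaw_x -177.5 F [ 0.5  0.1 -0.2] w 75.2
turn units 14.22
shift units [16.13  2.49  3.89]
[-0.7   0.37  1.05 -0.02  1.76 -2.31]
```

View pics/c5.png

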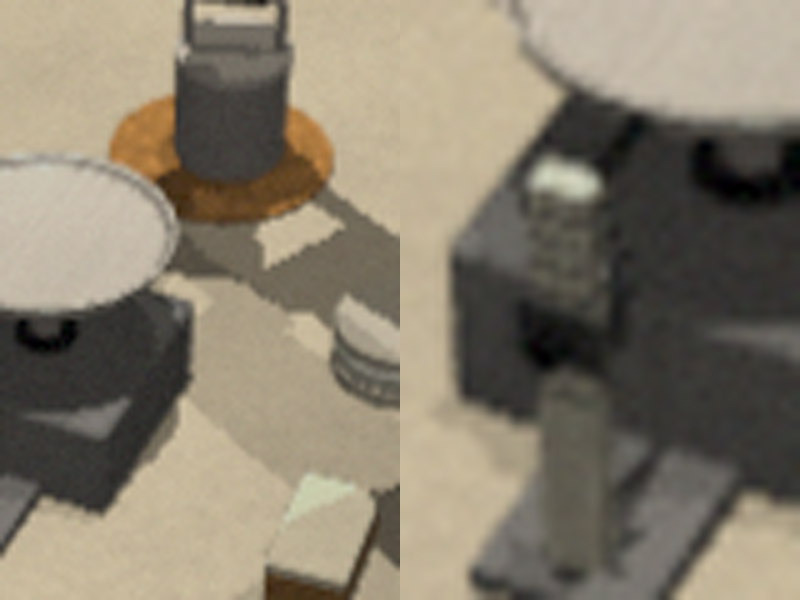

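servo_tool(steps=[[[0,1,0,1,-0.4],[0.1,1,0,1,-0.4],[0.2,0.98,0,1,-0.4],[0.3,0.95,0,1,-0.4],[0.4,0.91,0,1,-0.4],[0.5,0.87,0,1,-0.4],[0.6,0.8,0,1,-0.4],[0.67,0.74,0,1,-0.4],[0.74,0.67,0,1,-0.4],[0.8,0.6,0,1,-0.4]]])

```text
time_s: 10.4
tool_pos: [482.0, 146.1, 339.8]
ee_rot: [-0.013, 0.5, 0.866, -0.006]
wrist_force: [0.9, -0.3, 0.4]
width: 61.6
```

```bash
python3 d.py 512 393 120 97.2
```

```text
t 10.40 pos [482.  146.1 339.8] yaw_x 119.9 F [ 0.9 -0.3  0.4] w 61.6
turn units 3.79
shift units [5.94 1.65 5.55]
```

servo_tool(steps=[[[0.85,0.5,0,0.95,-0.3],[0.9,0.4,0,0.95,-0.3],[0.95,0.25,0.1,0.95,-0.3],[0.9,0.2,0.3,0.95,-0.3],[0.8,0.15,0.6,0,-0.3],[0.7,0.1,0.8,0,-0.3],[0.5,0,0.9,0,-0.3],[0.2,0,1,0,-0.3],[0,0,0.9,0,-0.3],[0,0,0.4,0,-0.3]]])

```text
time_s: 11.4
tool_pos: [477.7, 402.7, 135.5]
ee_rot: [-0.009, 0.668, 0.744, -0.007]
wrist_force: [0.2, 0.1, 0.2]
width: 57.2
```

```bash
python3 d.py 512 393 16 97.2
```

```text
t 11.40 pos [477.7 402.7 135.5] yaw_x 96.2 F [0.2 0.1 0.2] w 57.2
turn units -0.16
shift units [-0.36  0.89  2.97]
```

servo_tool(steps=[[[-0.2,0.45,0,-0.16,-0.3],[-0.16,0.44,0.3,0,-0.3],[0,0,0.5,0,-0.3],[0,0,0.5,0,-0.3],[0,0,0.2,0,-0.3],[0,0,0,0,-0.3],[0,0,0,0,-0.3],[0,0,0,0,-0.3],[0,0,0,0,-0.3],[0,0,0,0,-0.3]]])

```text
time_s: 12.4
tool_pos: [517.0, 390.3, 71.4]
ee_rot: [-0.01, 0.661, 0.75, -0.009]
wrist_force: [-0.9, -1.2, -0.9]
width: 57.2
```

```bash
python3 d.py 512 393 16 97.2; python3 -c "
from h import *
a=cap('top');b=cap('side')
R=lambda i,x,y,w,h,W,H:cv2.resize(i[y:y+h,x:x+w],(W,H),interpolation=cv2.INTER_CUBIC)
cv2.imwrite('pics/c6.png',np.hstack([R(a,135,170,80,120,400,600),R(b,205,210,80,120,400,600)]))"
```

```text
t 12.40 pos [517.  390.3  71.4] yaw_x 97.2 F [-0.9 -1.2 -0.9] w 57.2
turn units 0.00
shift units [ 0.08 -0.08  1.39]
```

View pics/c6.png

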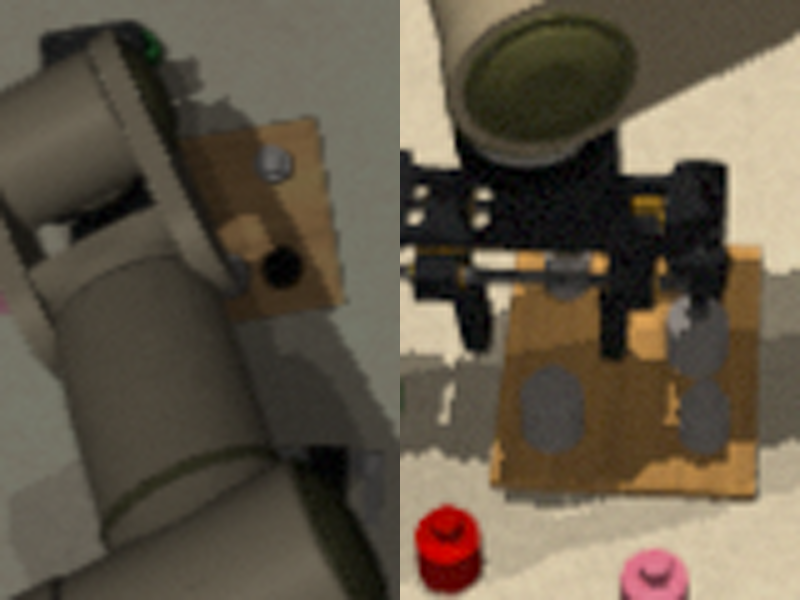

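Fingers at (480,345) and (612,355) straddle large A at (552,395). Descend and grip.

servo_tool(steps=[[[0.05,-0.08,0.3,0,-0.3],[0,0,0.4,0,-0.3],[0,0,0.4,0,-0.3],[0,0,0.2,0,-0.3],[0,0,0.05,0,0],[0,0,0,0,0.3],[0,0,0,0,1],[0,0,0,0,1],[0,0,0,0,1],[0,0,0,0,1]]], squeeze=20)

```text
time_s: 13.5
tool_pos: [510.8, 392.6, 14.4]
ee_rot: [-0.01, 0.661, 0.75, -0.008]
wrist_force: [-0.7, 0.2, -3.1]
width: 32.8
```

```bash
python3 d.py 512 393 16 97.2
```

```text
t 13.50 pos [510.8 392.6  14.4] yaw_x 97.2 F [-0.7  0.2 -3.1] w 32.8
turn units 0.01
shift units [ 0.01  0.03 -0.04]
```

servo_tool(steps=[[[0,0,-0.2,0,1],[0,0,-0.6,0,1],[0,0,-1,0,1],[0,0,-1,0,1],[-0.2,0,-1,0,1],[-0.6,0,-0.8,0,1],[-0.9,0,-0.5,0,1],[-1,0,0,0,1],[-1,0,0,0,1],[-1,0,0,0,1]]])

```text
time_s: 14.5
tool_pos: [538.9, 203.9, 232.4]
ee_rot: [-0.008, 0.658, 0.753, -0.006]
wrist_force: [0.7, 0.7, -2.4]
width: 33.4
```

```bash
python3 d.py 562 -64 215 92
```

```text
t 14.50 pos [538.9 203.9 232.4] yaw_x 97.7 F [ 0.7  0.7 -2.4] w 33.4
turn units 0.95
shift units [-6.72  0.35  0.4 ]
```

servo_tool(steps=[[[-1,0,0.1,0.4,1],[-1,0,0.1,0.55,1],[-1,0.05,0,0,1],[-1,0.05,0,0,1],[-1,0.05,0,0,1],[-0.8,0.1,0,0,1],[-0.5,0,0,0,1],[-0.2,0,0.1,0,1],[0,0,0.2,0,1],[0,0,0,0,1]]])

```text
time_s: 15.5
tool_pos: [561.4, -69.5, 217.1]
ee_rot: [-0.005, 0.698, 0.716, -0.004]
wrist_force: [-0.1, 0.9, -2.0]
width: 33.4
```

```bash
python3 d.py 562 -64 134 92
```

```text
t 15.50 pos [561.4 -69.5 217.1] yaw_x 91.4 F [-0.1  0.9 -2. ] w 33.4
turn units -0.10
shift units [0.14 0.05 2.08]
```

servo_tool(steps=[[[0.1,0.03,0.3,0,1],[0.04,0,0.4,0,1],[0,0,0.4,0,1],[0,0,0.35,0,1],[0,0,0.3,0,1],[0,0,0.2,0,1],[0,0,0.08,0,1],[0,0,0.03,0,1],[0,0,0,0,1],[0,0,0,0,1]]])

```text
time_s: 16.5
tool_pos: [561.3, -53.7, 129.5]
ee_rot: [-0.004, 0.694, 0.72, -0.004]
wrist_force: [-2.4, -0.5, 0.2]
width: 32.8
```

```bash
python3 d.py 562 -64 134 92
```

```text
t 16.50 pos [561.3 -53.7 129.5] yaw_x 92.1 F [-2.4 -0.5  0.2] w 32.8
turn units 0.01
shift units [-0.26  0.01 -0.11]
```

servo_tool(steps=[[[0,0,-0.5,0,1],[-0.15,0,-0.4,0,1],[-0.15,0,0,0,1],[0,0,0.3,0,1],[0,0,0.3,0,1],[0,0,0.15,0,1],[0,0,0,0,1],[0,0,0,0,0.2],[0,0,0,0,0.05],[0,0,0,0,-0.1]]])

```text
time_s: 17.5
tool_pos: [560.8, -65.0, 131.7]
ee_rot: [-0.006, 0.694, 0.719, -0.004]
wrist_force: [0.1, 0.2, -0.7]
width: 47.3
```

```bash
python3 d.py 526 294 130 97.2
```

```text
t 17.50 pos [560.8 -65.  131.7] yaw_x 92.0 F [ 0.1  0.2 -0.7] w 47.3
turn units -0.86
shift units [9.01 0.26 0.07]
```

servo_tool(steps=[[[0,0,-0.4,0,-0.3],[0,0,-0.8,0,-0.3],[0,0,-0.8,0,-0.3],[0.6,0,-0.3,0,-0.3],[1,0,0,-0.45,-0.3],[1,0,0,-0.45,-0.3],[1,0,0,0,-0.3],[1,0,0,0,-0.3],[1,0,0,0,-0.3],[1,0,0,0,-0.3]]])

```text
time_s: 18.5
tool_pos: [535.9, 202.3, 231.8]
ee_rot: [-0.004, 0.661, 0.75, -0.002]
wrist_force: [-0.3, -0.3, 0.6]
width: 57.5
```

```bash
python3 d.py 444 329 80 97.2
```

```text
t 18.50 pos [535.9 202.3 231.8] yaw_x 97.2 F [-0.3 -0.3  0.6] w 57.5
turn units -0.00
shift units [ 3.42 -1.85  3.82]
```

servo_tool(steps=[[[0.9,-0.45,0.2,0,-0.3],[0.9,-0.45,0.4,0,-0.3],[0.8,-0.45,0.6,0,-0.3],[0.5,-0.4,0.7,0,-0.3],[0.2,-0.1,0.8,0,-0.3],[0,0,0.6,0,-0.3],[0,0,0.3,0,-0.3],[0,0,0,0,-0.3],[0,0,0,0,-0.3],[0,0,0,0,-0.3]]])

```text
time_s: 19.5
tool_pos: [440.0, 335.7, 88.3]
ee_rot: [-0.002, 0.658, 0.753, 0.003]
wrist_force: [0.9, -0.0, -0.3]
width: 57.0
```

```bash
python3 d.py 444 329 16 97.2; python3 -c "
from h import *
b=cap('side');a=cap('top');cv2.imwrite('pics/c7s.png',b)
R=lambda i,x,y,w,h,W,H:cv2.resize(i[y:y+h,x:x+w],(W,H),interpolation=cv2.INTER_CUBIC)
cv2.imwrite('pics/c7.png',np.hstack([R(b,214,145,40,60,400,600),R(b,215,215,80,120,400,600)]))"
```

```text
t 19.50 pos [440.  335.7  88.3] yaw_x 97.7 F [ 0.9 -0.  -0.3] w 57.0
turn units 0.08
shift units [-0.19  0.07  1.81]
```

View pics/c7.png

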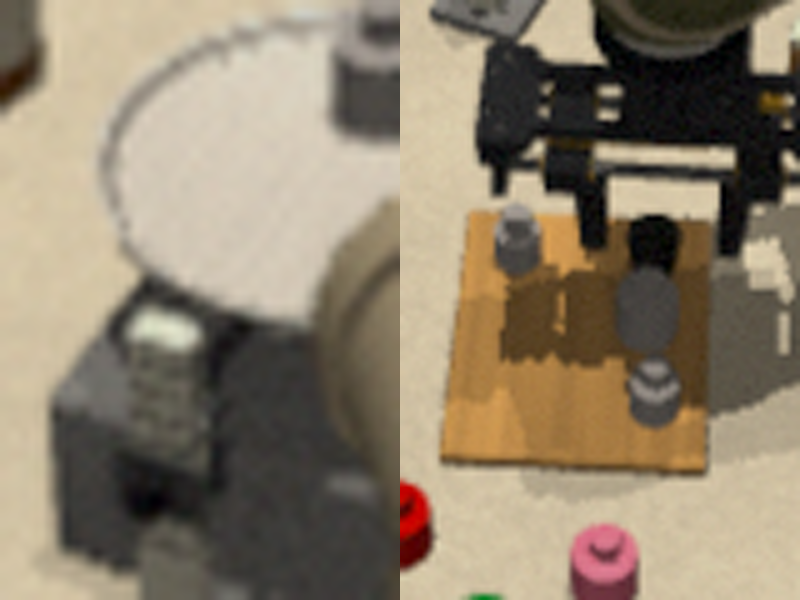

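servo_tool(steps=[[[-0.19,0.1,0.3,0,-0.3],[0,0,0.5,0,-0.3],[0,0,0.5,0,-0.3],[0,0,0.3,0,-0.3],[0,0,0.15,0,-0.3],[0,0,0.05,0,0.1],[0,0,0,0,1],[0,0,0,0,1],[0,0,0,0,1],[0,0,0,0,1]]])

```text
time_s: 20.6
tool_pos: [449.1, 326.6, 14.4]
ee_rot: [-0.0, 0.659, 0.752, 0.006]
wrist_force: [0.1, -0.7, -2.0]
width: 33.1
```

```bash
python3 d.py 445 329 16 97.2
```

```text
t 20.60 pos [449.1 326.6  14.4] yaw_x 97.6 F [ 0.1 -0.7 -2. ] w 33.1
turn units 0.06
shift units [ 0.07 -0.09 -0.04]
```

servo_tool(steps=[[[0,0,-0.2,0,1],[0,0,-0.6,0,1],[0,0,-1,0,1],[0,0,-1,0,1],[-0.2,0.1,-1,0,1],[-0.6,0.3,-0.8,0,1],[-0.9,0.4,-0.5,0,1],[-1,0.4,0,0,1],[-1,0.4,0,0.4,1],[-1,0.3,0,0.5,1]]])

```text
time_s: 21.6
tool_pos: [545.8, 145.9, 233.6]
ee_rot: [0.002, 0.691, 0.723, 0.008]
wrist_force: [0.6, -0.1, -1.7]
width: 32.7
```

```bash
python3 d.py 562 -20 215 92
```

```text
t 21.60 pos [545.8 145.9 233.6] yaw_x 92.6 F [ 0.6 -0.1 -1.7] w 32.7
turn units 0.10
shift units [-4.16  0.25  0.43]
```

servo_tool(steps=[[[-0.9,0.1,0.1,0,1],[-0.9,0.1,0.1,0,1],[-0.9,0.05,0.1,0,1],[-0.8,0,0.1,0,1],[-0.5,0,0,0,1],[-0.15,0,0.1,0,1],[0,0,0.2,0,1],[0,0,0.2,0,1],[0,0,0,0,1],[0,0,0,0,1]]])

```text
time_s: 22.6
tool_pos: [563.2, -27.3, 198.1]
ee_rot: [0.003, 0.693, 0.721, 0.009]
wrist_force: [0.4, 0.3, -2.1]
width: 33.0
```

```bash
python3 d.py 562 -22 116 92
```

```text
t 22.60 pos [563.2 -27.3 198.1] yaw_x 92.3 F [ 0.4  0.3 -2.1] w 33.0
turn units 0.06
shift units [ 0.12 -0.06  2.05]
```

servo_tool(steps=[[[0.05,0,0.3,0,1],[0,0,0.4,0,1],[0,0,0.4,0,1],[0,0,0.35,0,1],[0,0,0.3,0,1],[0,0,0.2,0,1],[0,0,0.05,0,1],[0,0,0,0,1],[0,0,0,0,1],[0,0,0,0,1]]])

```text
time_s: 23.6
tool_pos: [564.9, -20.2, 113.7]
ee_rot: [0.004, 0.691, 0.723, 0.01]
wrist_force: [-0.8, -0.7, -1.0]
width: 33.1
```

```bash
python3 d.py 562 -22 116 92
```

```text
t 23.60 pos [564.9 -20.2 113.7] yaw_x 92.7 F [-0.8 -0.7 -1. ] w 33.1
turn units 0.11
shift units [-0.04 -0.07 -0.06]
```

servo_tool(steps=[[[0,0,0,0,0.15],[0,0,0,0,0],[0,0,0,0,-0.15],[0,0,0,0,-0.2],[0,0,-0.4,0,-0.2],[0,0,-0.8,0,-0.2],[0,0,-1,0,-0.2],[0.2,0,-0.8,0,-0.2],[0.7,-0.8,-0.2,0,-0.3],[0.7,-0.8,0,0,-0.3]]])

```text
time_s: 24.6
tool_pos: [496.9, 38.7, 246.0]
ee_rot: [0.005, 0.692, 0.722, 0.011]
wrist_force: [-0.5, 0.3, 0.0]
width: 57.0
```

servo_tool(steps=[[[0.7,-0.8,0,0,-0.3],[0.7,-0.8,0,0,-0.3],[0.7,-0.8,0,0,-0.3],[0.7,-0.4,0,0,-0.3],[0.7,-0.4,0,0,-0.3],[0.7,0,0,0,-0.3],[0.5,0,0,0,-0.3],[0,0,0,0,-0.3],[0,0,0,0,-0.3],[0,0,0,0,-0.3]]])

```text
time_s: 25.6
tool_pos: [350.8, 228.4, 246.5]
ee_rot: [0.006, 0.691, 0.722, 0.013]
wrist_force: [0.2, 0.6, 0.4]
width: 57.4
```

```bash
python3 d.py 526 294 70 97.2; python3 -c "
from h import *
b=cap('side');a=cap('top');cv2.imwrite('pics/c8s.png',b)
R=lambda i,x,y,w,h,W,H:cv2.resize(i[y:y+h,x:x+w],(W,H),interpolation=cv2.INTER_CUBIC)
cv2.imwrite('pics/c8.png',np.hstack([np.clip(R(b,214,150,40,60,400,600)*1.4,0,255).astype('u1'),R(b,200,130,80,120,400,600)]))"
```

```text
t 25.60 pos [350.8 228.4 246.5] yaw_x 92.5 F [0.2 0.6 0.4] w 57.4
turn units -0.78
shift units [1.04 4.43 4.55]
```

View pics/c8.png

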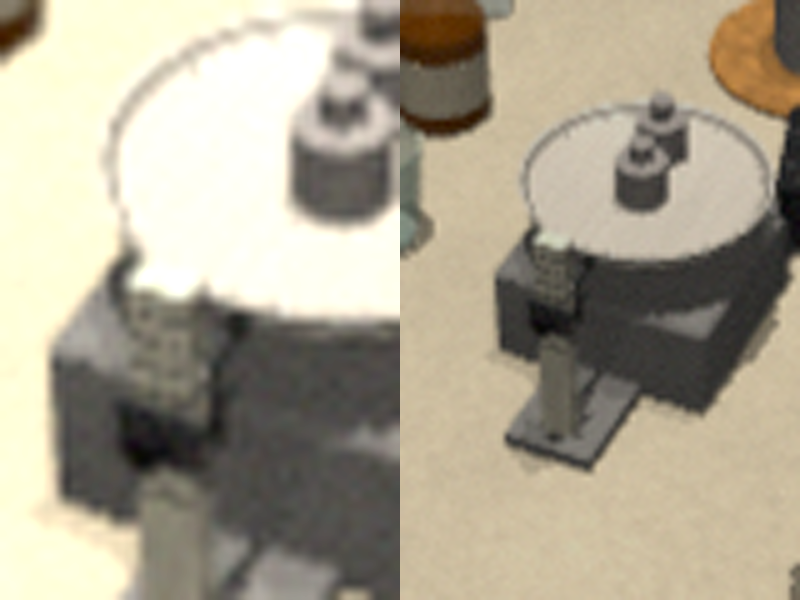

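```bash
python3 - <<'E'
from h import *
ims={k:cv2.imread(f'pics/{k}.png') for k in('raw_side','c5s','c8s')}
for k,b in ims.items():
    g=b.max(2).astype(float)
    e=[]
    for c in range(246,260,2):
        p=g[150:215,c]; 
        # lower pan edge: last strong bright->dark transition
        d=p[:-2]-p[2:]; j=np.argmax(np.where(d>45,np.arange(len(d)),-1)) if (d>45).any() else -1
        j=int(np.argmax(d)); 
        num=d[max(j-1,0):j+2]; e.append(150+1+(np.arange(max(j-1,0),j+2)*num).sum()/num.sum())
    print(k,np.round(e,1))
# model: lowest visible rim point at z floor+7, outer radius 83
c=np.array([562.1,-25.6]);th=np.linspace(0,2*np.pi,721)
for fl in(150,110,100,90):
    P=np.array([proj('side',[c[0]+83*np.cos(t),c[1]+83*np.sin(t),fl+7]) for t in th]);k=(P[:,1]>P[:,1].mean())
    o=np.argsort(P[k][:,0]);print(fl,np.interp(range(246,260,2),P[k][o,0],P[k][o,1]).round(1))
d=np.array([.2345,.9721])
b=sum(cap('side').astype(float) for _ in range(5))/5
for k,img in(('raw_side',ims['raw_side']),('avg',b)):
  print(k)
  for lat in(0,):
    for z in range(170,80,-2):
        p=proj('side',[*(c+d*137),z]);q=np.float32([p+[o,0] for o in(-2,-1,0,1,2)])
        v=cv2.remap(img.max(2).astype('f4'),q[None,:,0].copy(),q[None,:,1].copy(),1)[0];print(z,v.astype(int),end=' | ')
  print()
m=[proj('side',[*(c+d*112+np.array([d[1],-d[0]])*l),110]).round(1) for l in(-10,0,10)];print(m)
print(b.max(2).astype(int)[180:202,224:244])
E
```

```text
raw_side [187.  187.  187.  157.2 156.2 186.3 186. ]
c5s [171.8 172.  172.  171.9 171.3 171.2 170.9]
c8s [181.2 181.3 181.8 181.2 181.3 181.  180.3]
150 [172.2 172.3 172.3 172.2 172.  171.7 171.3]
110 [182.4 182.5 182.5 182.4 182.2 181.9 181.4]
100 [184.9 185.  185.  184.9 184.7 184.4 183.9]
90 [187.4 187.5 187.5 187.4 187.1 186.8 186.4]
raw_side
170 [161 180 187 194 200] | 168 [141 156 166 181 193] | 166 [110 118 131 156 176] | 164 [ 93  97 108 132 149] | 162 [ 89  90  96 108 111] | 160 [86 84 88 94 92] | 158 [86 77 84 86 82] | 156 [86 82 86 82 78] | 154 [87 92 91 79 75] | 152 [82 89 88 84 82] | 150 [73 84 84 92 92] | 148 [78 81 80 90 88] | 146 [84 78 76 87 82] | 144 [83 83 82 89 84] | 142 [80 88 89 92 86] | 140 [77 80 83 90 85] | 138 [76 74 77 88 83] | 136 [85 84 79 85 78] | 134 [93 93 80 83 74] | 132 [83 90 82 85 79] | 130 [74 85 83 86 83] | 128 [70 74 72 79 78] | 126 [64 63 64 72 73] | 124 [54 58 62 69 66] | 122 [44 51 57 63 59] | 120 [36 37 45 52 52] | 118 [29 27 35 42 45] | 116 [28 29 30 34 39] | 114 [26 28 26 27 34] | 112 [25 23 23 24 28] | 110 [23 19 20 21 25] | 108 [20 17 18
[... 2597 characters left out ...]
  54  55
   55  57]
 [ 54  44  26  16  12  17  18  21  29  31  39  36  41  54  53  56  55  54
   55  55]
 [ 57  50  30   6  10  14  13  25  32  33  40  47  54  54  55  54  54  55
   55  55]
 [ 57  54  49  28  18  25  47  37  29  35  45  49  54  52  55  54  54  55
   54  55]
 [ 58  56  56  48  52  67  81  67  59  52  48  56  59  55  55  54  52  54
   57  56]
 [ 58  58  55  55  79  87  85  90  93  77  56  53  57  56  56  57  54  56
   54  54]
 [ 56  57  56  64  82  80  73  78  88  83  70  62  56  55  57  54  53  51
   55  57]
 [ 59  55  57  70  96  97  93  83  82  81  80  62  58  56  56  54  56  54
   58  58]
 [106  62  57  70  98  95  97  95  97  92  79  64  57  56  56  55  54  55
   56  60]]
```

```bash
python3 - <<'E'
from h import *
fr=[cap('side').astype('f4') for _ in range(12)];b=sum(fr)/12;np.save('avg1.npy',b)
g=lambda i:np.clip(cv2.resize(i[172:202,224:244].astype('f4'),(266,400),interpolation=cv2.INTER_CUBIC)*2,0,255).astype('u1')
cv2.imwrite('pics/z1.png',np.hstack([g(cv2.imread('pics/raw_side.png')),g(cv2.imread('pics/c5s.png')),g(b)]))
c=np.array([562.1,-25.6]);d=np.array([.2345,.9721])
for fl in(113,150,90):
  for r in(83,98,112,118): 
    p=proj('side',[*(c+d*r),fl]);print(fl,r,p.round(1),((p-[224,172]+.5)*13.33).round(0))
E
```

```text
113 83 [237.2 181.9] [183. 138.]
113 98 [235.  184.7] [154. 176.]
113 112 [233.  187.4] [126. 213.]
113 118 [232.1 188.6] [114. 228.]
150 83 [237.  172.5] [180.  13.]
150 98 [234.8 175.3] [150.  51.]
150 112 [232.7 178. ] [122.  87.]
150 118 [231.8 179.2] [110. 103.]
90 83 [237.4 187.6] [185. 214.]
90 98 [235.2 190.4] [156. 252.]
90 112 [233.1 193.2] [129. 289.]
90 118 [232.3 194.3] [117. 304.]
```

View pics/z1.png

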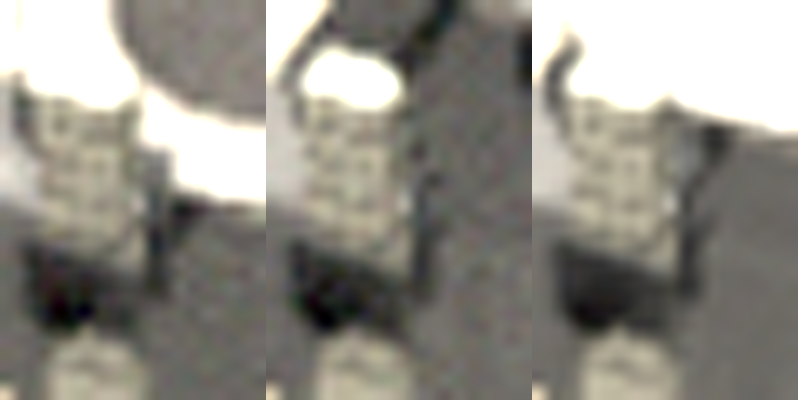

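```bash
python3 - <<'E'
from h import *
b=np.load('avg1.npy').astype('u1')
for c in(246,248,254,256,258):
    o=[]
    for im in(cv2.imread('pics/c5s.png'),b):
        p=im.max(2).astype(float)[165:195,c];d=p[:-1]-p[1:];j=int(d.argmax());k=np.arange(max(j-2,0),j+3);w=np.clip(d[k],0,None);o.append(165.5+(k*w).sum()/w.sum())
    print(c,np.round(o,2),'sink mm %.1f'%((o[1]-o[0])/10.2*40))
i=cap('side');t=cap('top')
cv2.imwrite('pics/fin.png',np.hstack([cv2.resize(i[100:340,190:350],(400,600)),cv2.resize(t[140:272,170:390],(400,240)).repeat(1,0) if 0 else np.vstack([cv2.resize(t[130:260,130:390],(400,200),interpolation=cv2.INTER_CUBIC),cv2.resize(t[155:215,240:320],(400,300),interpolation=cv2.INTER_CUBIC),np.zeros((100,400,3),'u1')])]))
E
```

```text
246 [171.72 181.68] sink mm 39.1
248 [171.81 181.71] sink mm 38.8
254 [172.01 181.54] sink mm 37.4
256 [171.55 180.97] sink mm 36.9
258 [170.68 180.54] sink mm 38.7
```

View pics/fin.png

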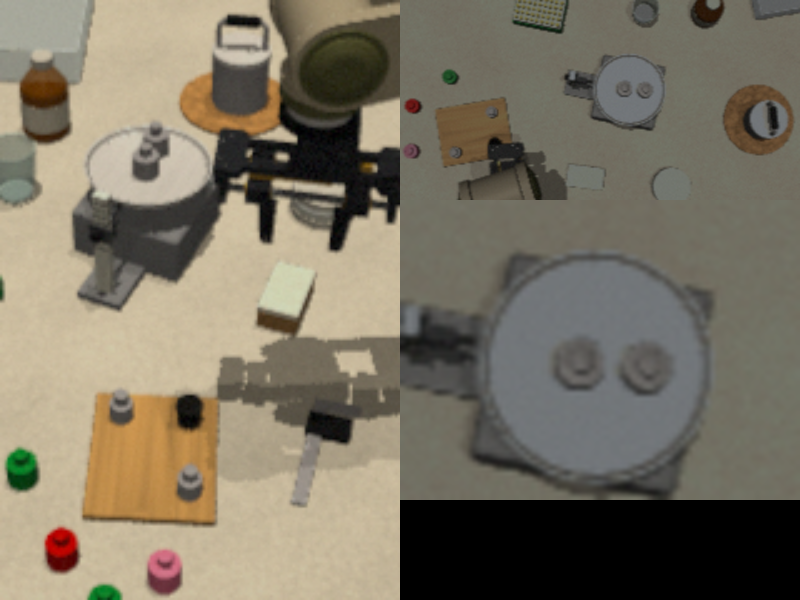

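The last view shows two large weights upright on the pan, the canister upright within the mat, and the small weights and bung still on the board. The pan has sunk about 38 mm, so the needle is at about 112 mm. My clip estimates put the gap's middle at 109–114 mm.

```bash
python3 -c "
from station import manip
print(manip.finish_job())"
```

```text
the job is handed in; nothing more can be done
None
```

The job is handed in at about 27 s. I moved the canister by its handle to the cork mat, then stood both large steel weights side by side on the pan.

- **Canister:** the last pictures show it upright and wholly on the mat, close to its centre. The tool was tilted up to about 2.4° while carrying it.
- **Needle:** the pan had sunk 37–39 mm, measured at its rim, so the needle is at about 112 mm.
- **Clip:** I could not see the gap directly because the needle's tip and the tabs are mostly hidden behind the mast. My estimates put the middle of the gap mostly at 109–114 mm. One tab-based reading came out at about 117 mm. That puts the needle inside the ±6 mm band, with a few millimetres of uncertainty.
- **Other things:** the small weights and the bung are on the board, the gripper touches nothing, and I saw no sign that anything else, including the clip, was touched.

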